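Load and start the jam-jar warmer

ROBOT

A 7-joint arm with a two-finger parallel gripper is mounted at the origin on the work surface. World frame = base frame: x ahead of the robot, y to its left, z up, the work surface at z = 0. Lengths are in mm, angles in rad, forces in N, time in s.
With the tool pointing down it reaches from about 400 to 900 mm from the base axis. Payload 5.6 kg.
Tool frame: the origin (TCP) lies between the finger pads, 19 mm behind the fingertips; this is the grasp point; z points along the fingers, y is the line along which they close (so a half turn about z gives the same grasp; the last joint's range is limited). The gripper opens to 92 mm and grips with 3 to 60 N. Pads are 20 mm wide; open, the fingers measure 128 mm over their backs; the gripper's body (75 mm by 189 mm) begins 69 mm behind the grasp point.
Start: joints at [-0.043, 0.468, -0.012, 1.603, 0.006, 1.071, -0.056], TCP at [650.006, -0.043, 233.292] pointing down, gripper open.
Joint ranges: [-2.53, 2.53], [-0.31, 2.02], [-1.57, 1.55], [0.28, 2.44], [-1.29, 4.43], [0.15, 1.84], [-2.92, 2.92]. Speed limits (rad/s): [2.57, 2.57, 3.14, 3.14, 3.14, 3.14, 3.14].

INTERFACE

Orientations are given as a unit quaternion [x, y, z, w].
In Python, from workcell import get_obs, get_image, finish_job gives the robot as it stands. The module is installed in compiled form; this text tells all that it offers.
- The arm moves only by the shell command python3 -m crank 'ROWS' [FORCE]. ROWS is JSON, a list that holds one entry, the list of rows, each a list of 5 numbers: the finger opening in mm, from 0 to 91.9, then the shift along the tool's x, y, z in mm, then the turn about the tool's z in degrees. A call has 1 to 12 rows; each row is the pose to reach, as a shift and turn from the pose commanded when the call began, along the tool's axes at that moment; what a row does not reach only later rows make up. A row lasts 1/12 s, in which the tool goes at most 41.7 mm and 7.16 degrees, less where a joint would pass 70% of its speed; a pose out of reach is approached as far as the arm can. A call with a gripper value outside its range is refused whole. The fingers move at their own pace and stop on an object; FORCE is the grip in N (left out, the last holds). Time passes only in rows, so rows that repeat a pose let the fingers close. It gives the time, the measured TCP pose, the force, the opening and the grip force at its end, in the units of the state.
- get_obs(): the state, without advancing time (a new reading comes with each control period).
- get_image(name): name is "scene" or "side" or "wrist"; returns a dict with "color" (400x640x3 uint8, red, green, blue), "vertical_fov" (degrees; the focal length in pixels is half the picture's height over the tangent of half this angle, whatever the lens; pixels are square), "cx", "cy" (the principal point, pixels), "xyz" and "rotation" of the camera in the world. Camera axes: x right, y up, looking along -z (the intrinsics and any distortion apply to the point x, -y, -z); pixel columns grow to the right and rows downward; lengths in mm; the calibration is good to about 2 mm. The wrist camera is an equidistant fisheye: a pixel r from the principal point sees the ray r / f radians off the axis. A picture is of the moment at which its call begins. There is no depth.
- finish_job(): hands the job in; it is judged then, once.
The state is a dict: "time": time; "joints": joint angles; "qd": joint speeds; "tau": joint torques, N m; "position": TCP position; "ee_rot": TCP orientation; "ft_force": force on the tool from outside, world axes, zero at the start; "torque": the same for the moment, N m; "opening": opening from 0.0 (shut) to 1.0 (fully open); "grip_force": force on a finger pad.
Only numpy, scipy, OpenCV 4.12 (cv2) and the standard library are available. Lean on these libraries where they do the work, as an engineer would, in place of code of your own. Each camera call takes 0.05 s, during which the arm holds its last target. There are 200 camera calls.

TASK

Put every jam jar from the counter upright into a well of the jar warmer, one per well and fully down. Then take the key from its wooden block, push it fully into the key switch and turn it clockwise to the stop; only after that turn the timer knob clockwise past its click until it stays on. Last, pull the key out, leaving the switch on, and stand it fully down in its block again; do not disturb the mug, the bowl or the bottle.

Things in the scene. Friction and masses are not known exactly. Their poses are not given: they have to be found in the camera images.
- warmer: White countertop jar warmer, fixed, 210 (x) x 370 mm (y). Origin: centre of its underside. Right part (y -185 to +25 mm): steel deck 100 mm high with four round wells, 2 by 2, 105 mm apart. Left part (y +25 to +185 mm): control panel 80 mm high with the timer knob at x -50, y +105 and the key switch at x +50, y +105 mm. Stands turned by up to 0.2 rad.
- well0 (a point): Centre of the floor of one well. The well is a round hole 66 mm across and 40 mm deep in the deck; its floor is 60 mm above the counter. Any jar may go in any well.
- well1 (a point): Centre of the floor of one well. The well is a round hole 66 mm across and 40 mm deep in the deck; its floor is 60 mm above the counter. Any jar may go in any well.
- well2 (a point): Centre of the floor of one well. The well is a round hole 66 mm across and 40 mm deep in the deck; its floor is 60 mm above the counter. Any jar may go in any well.
- well3 (a point): Centre of the floor of one well. The well is a round hole 66 mm across and 40 mm deep in the deck; its floor is 60 mm above the counter. Any jar may go in any well.
- jar0: Closed jam jar, round, amber with a pale band and a brass-coloured lid: 85 mm tall, 58 mm across the glass (up to 62 mm height), lid 55 mm across, about 0.3 kg, weighted low by a thick glass base. Origin: centre of its underside, z up. There are 2 to 4 such jars, standing on the counter (None: absent). Grip it across the glass with the TCP about 66 mm above its underside.
- jar1: Closed jam jar, round, amber with a pale band and a brass-coloured lid: 85 mm tall, 58 mm across the glass (up to 62 mm height), lid 55 mm across, about 0.3 kg, weighted low by a thick glass base. Origin: centre of its underside, z up. There are 2 to 4 such jars, standing on the counter (None: absent). Grip it across the glass with the TCP about 66 mm above its underside.
- jar2: Closed jam jar, round, amber with a pale band and a brass-coloured lid: 85 mm tall, 58 mm across the glass (up to 62 mm height), lid 55 mm across, about 0.3 kg, weighted low by a thick glass base. Origin: centre of its underside, z up. There are 2 to 4 such jars, standing on the counter (None: absent). Grip it across the glass with the TCP about 66 mm above its underside.
- jar3: Closed jam jar, round, amber with a pale band and a brass-coloured lid: 85 mm tall, 58 mm across the glass (up to 62 mm height), lid 55 mm across, about 0.3 kg, weighted low by a thick glass base. Origin: centre of its underside, z up. There are 2 to 4 such jars, standing on the counter (None: absent). Grip it across the glass with the TCP about 66 mm above its underside.
- key: Key, 78 mm long, 60 g, upright in its holder. Origin: blade tip; z up to the bow, x the wide way. Blade 16 x 8 mm (x, y), lowest 5 mm only 12 x 5; shoulder 26 x 16 at 30 to 38 mm above the tip stops it when fully in; flat black bow 36 wide (x), 10 thick (y) at 38 to 78 mm: grip it across its thickness, TCP about 62 mm above the tip. A half turn about z makes no difference.
- holder: Dark wooden block 60 x 60 mm, 34 mm tall, fixed to the counter, where the key lives: a slot 20.5 x 12.5 mm (long side along its x) goes down through its middle. Origin: centre of its underside.
- holder_home (a point): Where the tip of the key lies when the key stands fully down in the holder: on the slot's axis, 30 mm below the block's top, 4 mm above the counter. Axes as the holder.
- slot_mouth (a point): Centre of the mouth of the key switch's slot, on the turning axis, on top of the brass barrel (a 36 mm square block in a round steel collar 56 mm across), 115 mm above the counter. The slot is 18.5 x 10.5 mm and 35 mm deep; this point turns with the barrel, its x axis along the slot's long side.
- slot_home (a point): Where the tip of the key lies when the key is fully in the switch: on the turning axis, 30 mm below the slot's mouth. Turns with the barrel, x along the slot's long side.
- keyswitch (a joint): Turn of the key switch's barrel: 0 = off, 1.1 rad = on, at its end stop; positive is clockwise seen from above. It stays where it is left (friction about 0.06 N m). The key has about 0.15 rad of play in the slot each way. Starts between 0 and 0.15 rad.
- timer (a joint): Turn of the timer knob: 0 = off, 1.2 rad = running, at its end stop; positive is clockwise seen from above. Spring detent: the knob resists with up to about 0.2 N m and clicks over at 0.6 rad; let go short of that it springs back to 0, past it it snaps on to 1.2 by itself and stays. Starts at 0.
- timer_grip (a point): Grip point of the timer knob, on its axis, 117 mm above the counter. The knob has an upright bar 49 mm long (the point's x axis), 14 mm thick (y), its top 7 mm above this point and its foot 23 mm below it; the point turns with the knob.
- mug: Bystander: white mug 80 mm across, 90 mm tall. Origin: centre of its underside.
- bowl: Bystander: blue bowl 120 mm across, 50 mm tall. Origin: centre of its underside.
- syrup: Bystander: amber syrup bottle 64 mm across, 190 mm tall. Origin: centre of its underside.

How it is judged:
By the outcome, as a careful person would: the job done as asked, in the order asked, and still so for the second after the job is handed in, with the robot touching nothing.
Of jar0, jar1, jar2, jar3 only 2 to 4 are there at a start; the rules pass over those that are not, and their reading is None.
At some moment in a run one of jar0, jar1, jar2, jar3 may be knocked a few centimetres aside while the robot is not near it.
It also fails if it takes over 210 s, if anything falls off the work surface, if the arm or the gripper's body presses on something with over 40 N, if the wrist force passes 120 N, or if a joint passes its speed limit or range.

## Working session

There is one attempt and no reset: what is moved stays moved. The work goes in short steps, Python scripts to look and compute and a shell command to move; the robot and the scene stay as the last step left them, time stands still between calls to the robot, and variables do not carry over. Pictures are saved under pics/ and viewed, at most 14 in all, crops included, and the job is handed in when it is done.

```bash
mkdir -p pics; cat > h.py <<'E'
import numpy as np, cv2, json
from workcell import get_obs, get_image
def cam(n):
    d=get_image(n); d['f']=len(d['color'])/2/np.tan(np.radians(d['vertical_fov'])/2); d['n']=n
    d['R']=np.array(d['rotation']).reshape(3,3) if np.size(d['rotation'])==9 else None
    if d['R'] is None:
        from scipy.spatial.transform import Rotation as Ro
        d['R']=Ro.from_quat(d['rotation']).as_matrix()
    d['c']=np.array(d['xyz'],float); return d
def ray(d,u,v):
    a=(u-d['cx'])/d['f']; b=(v-d['cy'])/d['f']
    if d['n']=='wrist':
        r=np.hypot(a,b)+1e-12; q=np.array([np.sin(r)*a/r,-np.sin(r)*b/r,-np.cos(r)])
    else: q=np.array([a,-b,-1.])
    return d['R']@q
def pt(d,u,v,z):
    r=ray(d,u,v); return d['c']+r*(z-d['c'][2])/r[2]
def save(d,name): cv2.imwrite('pics/'+name,cv2.cvtColor(d['color'],cv2.COLOR_RGB2BGR)); np.save('pics/'+name+'.npy',d,allow_pickle=True)
def load(name): return np.load('pics/'+name+'.npy',allow_pickle=True).item()
E
python3 - <<'E'
from h import *
for n in('scene','side','wrist'):
    d=cam(n); save(d,n+'0.png'); print(n,d['c'],d['f'],d['cx'],d['cy'],[k for k in d])
    print(d['R'].round(3).tolist())
print(get_obs())
E
```

```text
scene [1321.19678285   41.8338453  1160.09750854] 412.38596292455685 314.83976717910565 203.48448219816504 ['color', 'vertical_fov', 'cx', 'cy', 'xyz', 'rotation', 'f', 'n', 'R', 'c']
[[0.04, -0.835, 0.549], [0.999, 0.032, -0.023], [0.002, 0.55, 0.835]]
side [ 430.77860847 -992.05090997  947.67777959] 422.80098151617307 318.1091160645268 196.09064167083787 ['color', 'vertical_fov', 'cx', 'cy', 'xyz', 'rotation', 'f', 'n', 'R', 'c']
[[0.983, 0.127, -0.131], [-0.181, 0.611, -0.77], [-0.018, 0.781, 0.624]]
wrist [648.53327743  78.2390709  384.12648874] 309.70691628693146 313.09901704359237 203.21417601954184 ['color', 'vertical_fov', 'cx', 'cy', 'xyz', 'rotation', 'f', 'n', 'R', 'c']
[[1.0, -0.0, 0.002], [-0.0, 0.961, 0.277], [-0.002, -0.277, 0.961]]
{'time': 0.15, 'joints': array([-0.04299101,  0.46816782, -0.01162622,  1.60338156,  0.0059734 ,
        1.07137616, -0.05627036]), 'qd': array([-0.00038308, -0.00168836, -0.00027979, -0.00190199, -0.00076636,
        0.00013031,  0.00062249]), 'tau': array([ 5.41294467e-04, -5.20952761e+01, -1.22385321e-02, -2.43975341e+01,
       -5.66028839e-02,  1.53196411e-02,  8.68381130e-05]), 'position': array([ 6.49597863e+02, -4.51083659e-02,  2.32576365e+02]), 'ee_rot': array([ 7.07119526e-01,  7.07093739e-01, -4.81982361e-04, -4.34734547e-04]), 'ft_force': array([ 0.50545408,  0.35818045, -0.14014479]), 'torque': array([-0.04976692,  0.01327587, -0.01311872]), 'grip_force': 0.0, 'opening': 0.9990151497255327}
```

View pics/scene0.png

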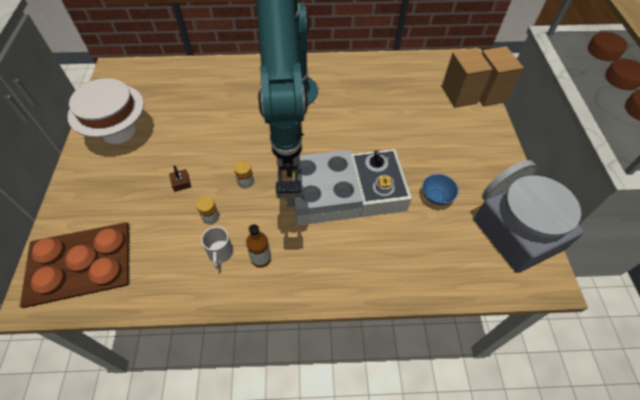

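View pics/wrist0.png

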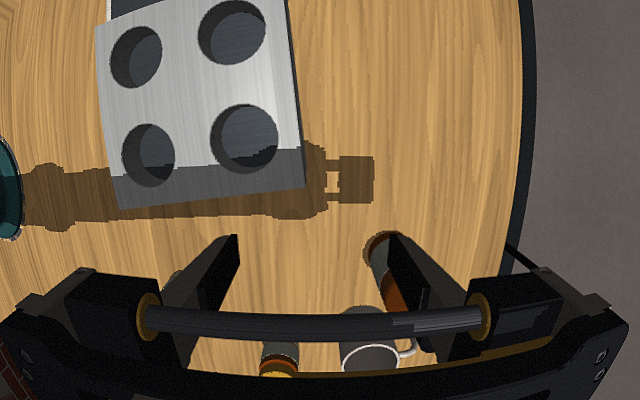

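View pics/side0.png

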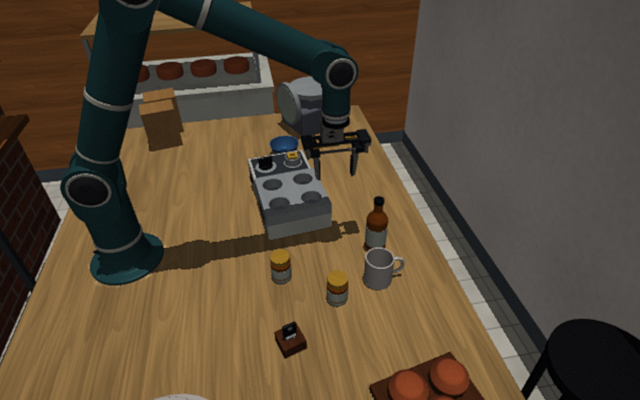

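The scene view shows two jars (lids at about (244,167) and (207,204)), the holder with the key at (180,179), the mug at (217,245), the bottle at (258,245) and the bowl at (440,189). The warmer's wells are near (308–345,164–195), the knob at (376,160) and the key switch at (385,183). In the wrist view the well rims are at about (136,56), (232,31), (148,155) and (244,138); the side view also shows only two jars.

```bash
python3 - <<'E'
from h import *
for n in('scene','side'):
    d=load(n+'0.png'); hsv=cv2.cvtColor(d['color'],cv2.COLOR_RGB2HSV)
    m=cv2.inRange(hsv,(17,170,120),(28,255,255))
    k,l,s,c=cv2.connectedComponentsWithStats(m)
    for i in range(1,k):
        if s[i,4]>15: print(n,s[i],c[i].round(1),pt(d,*c[i],85).round(0)[:2],'z115',pt(d,*c[i],115).round(0)[:2])
w=load('wrist0.png')
for u,v in((136,56),(232,31),(148,155),(244,138),(95,28),(292,0),(118,208),(305,187)): print(pt(w,u,v,100).round(0))
s=load('scene0.png')
print('key/holder',pt(s,180,172,78)[:2],pt(s,180,183,34)[:2]); d=load('side0.png'); print(pt(d,290,330,78)[:2],pt(d,291,338,34)[:2])
print('mug',pt(s,216,238,90)[:2],pt(d,379,256,90)[:2],'bottle',pt(s,259,258,40)[:2],'bowl',pt(s,440,186,50)[:2],'knob',pt(s,376,156,120)[:2],'ks',pt(s,384,184,115)[:2])
E
```

```text
scene [236 162  14  12 126] [242.1 167.7] [ 463. -163.] z115 [ 487. -158.]
scene [380 178   9   8  48] [383.9 181.5] [537. 298.] z115 [559. 291.]
scene [198 198  16  14 150] [205.2 204.2] [ 603. -270.] z115 [ 623. -261.]
side [287 152  11   6  37] [292.2 154.8] [562. 336.] z115 [557. 290.]
side [270 250  20  14 207] [279.4 256.2] [ 458. -169.] z115 [ 457. -197.]
side [328 270  20  16 240] [337.2 277.8] [ 598. -276.] z115 [ 593. -301.]
[469. 151. 100.]
[573. 162. 100.]
[480.  47. 100.]
[584.  59. 100.]
[410. 196. 100.]
[629. 191. 100.]
[431.  -9. 100.]
[640.  12. 100.]
key/holder [ 467.66177319 -368.65076688] [ 480.0818375  -378.78523831]
[ 456.16672004 -403.62808378] [ 456.9330022  -396.59342894]
mug [ 727.5699001  -224.01154091] [ 726.90832236 -226.92953631] bottle [ 772.97738742 -101.72882994] bowl [537.5006036  490.28743949] knob [458.97763333 277.78202948] ks [568.98844332 290.2054665 ]
```

```bash
python3 -c "
import cv2
a=cv2.imread('pics/scene0.png')[130:290,150:310];b=cv2.imread('pics/side0.png')[215:375,240:420]
a=cv2.resize(a,(400,400),interpolation=2);b=cv2.resize(b,(400,400),interpolation=2)
cv2.imwrite('pics/c0.png',cv2.hconcat([a,b]))"
```

```text
(no output)
```

View pics/c0.png

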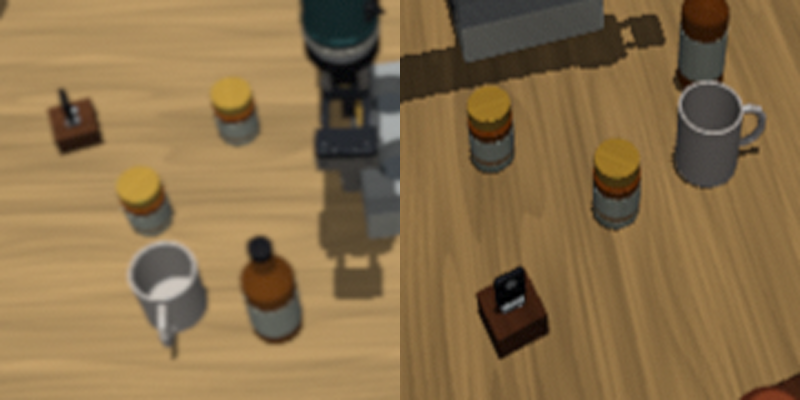

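Two jars, A near (460,-166) and B near (600,-273), with the warmer turned about +0.11 rad. Next I move so the wrist camera sees the jars and the holder.

```bash
python3 -m crank '[[[91,-20,-5,0,0],[91,-55,-15,0,0],[91,-95,-25,0,0],[91,-135,-35,0,0],[91,-175,-45,0,0],[91,-215,-55,0,0],[91,-255,-65,0,0],[91,-295,-75,0,0],[91,-335,-85,0,0],[91,-375,-95,0,0],[91,-410,-105,0,0],[91,-430,-110,0,0]]]'
python3 -m crank '[[[91,-25,-5,0,0],[91,-50,-10,0,0],[91,-50,-10,0,0],[91,-50,-10,0,0],[91,-50,-10,0,0]]]'
python3 - <<'E'
from h import *
d=cam('wrist'); save(d,'w1.png')
E
```

```text
time: 1.15
position: [536.6, -435.5, 232.9]
ee_rot: [0.709, 0.705, -0.001, 0.0]
ft_force: [-1.2, 0.3, 0.4]
opening: 0.989
grip_force: 0.0
time: 1.57
position: [530.3, -479.0, 232.7]
ee_rot: [0.707, 0.707, 0.0, -0.001]
ft_force: [0.3, 0.6, -0.1]
opening: 0.992
grip_force: 0.0
```

View pics/w1.png

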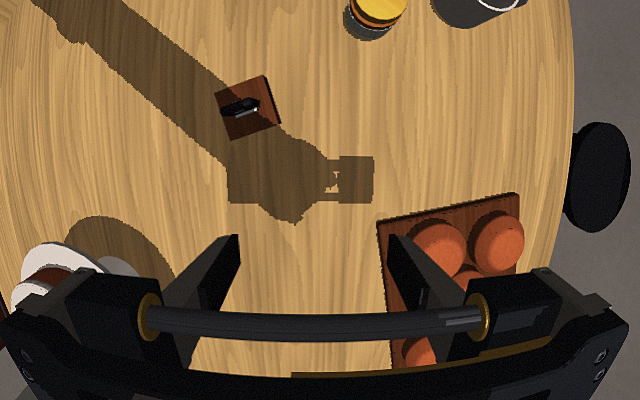

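The holder is at (247,107), with the black bow from about (220,110) to (258,100). Jar B's lid is cut off at (380,5).

```bash
cat >> h.py <<'E'
def w2p(d,P):  # world -> wrist/other pixel
    q=d['R'].T@(np.asarray(P,float)-d['c']); q=np.array([q[0],-q[1],-q[2]])
    if d['n']=='wrist':
        s=np.hypot(q[0],q[1])+1e-12; th=np.arctan2(s,q[2]); a,b=q[:2]/s*th
    else: a,b=q[:2]/q[2]
    return d['cx']+d['f']*a,d['cy']+d['f']*b
def rect(d,x0,y0,x1,y1,z,px=3):
    "top view crop at height z, px pixels per mm; column = x, row = -y"
    X,Y=np.meshgrid(np.arange(x0,x1,1/px),np.arange(y1,y0,-1/px))
    uv=np.array([w2p(d,(x,y,z)) for x,y in zip(X.ravel(),Y.ravel())],np.float32)
    return cv2.remap(d['color'],uv[:,0].reshape(X.shape),uv[:,1].reshape(X.shape),cv2.INTER_LINEAR)
E
python3 - <<'E'
from h import *
d=load('w1.png')
for c in((247,107),):print(pt(d,*c,34))
p0=pt(d,247,107,34)[:2]
a=rect(d,p0[0]-50,p0[1]-50,p0[0]+50,p0[1]+50,34,4); b=rect(d,p0[0]-50,p0[1]-50,p0[0]+50,p0[1]+50,78,4)
im=cv2.hconcat([a,b])
for k in range(0,800,40): cv2.line(im,(k,0),(k,6),(0,255,0),1)
for k in range(0,400,40): cv2.line(im,(0,k),(6,k),(0,255,0),1)
cv2.imwrite('pics/k1.png',im[...,::-1]); print(get_obs()['position'])
E
```

```text
[ 454.12806801 -388.09917743   34.        ]
[ 530.76709663 -478.39434452  232.93735828]
```

View pics/k1.png

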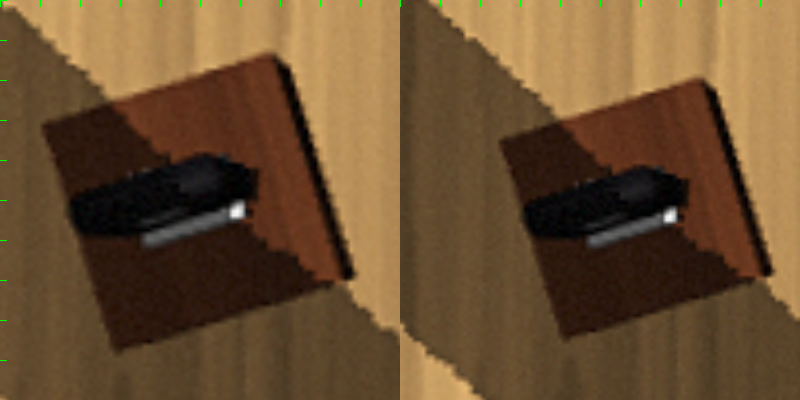

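```bash
python3 -m crank '[[[91,35,-5,0,0],[91,75,-12,0,0],[91,115,-20,0,0],[91,155,-25,0,0],[91,180,-30,0,0],[91,180,-30,0,0],[91,180,-30,0,0]]]'
cat >> h.py <<'E'
def lids(d,z=85,amin=200):
    hsv=cv2.cvtColor(d['color'],cv2.COLOR_RGB2HSV)
    m=cv2.inRange(hsv,(17,170,90),(29,255,255)); out=[]
    for c in cv2.findContours(m,cv2.RETR_EXTERNAL,cv2.CHAIN_APPROX_NONE)[0]:
        if cv2.contourArea(c)<amin: continue
        P=np.array([pt(d,*q[0],z)[:2] for q in c],np.float32); (x,y),r=cv2.minEnclosingCircle(P)
        out.append((c.mean((0,1)).round(),round(x,1),round(y,1),round(r,1)))
    return out
E
python3 - <<'E'
from h import *
d=cam('wrist'); save(d,'w2.png'); print(get_obs()['position'],lids(d))
E
```

```text
time: 2.2
position: [500.9, -297.1, 234.1]
ee_rot: [0.705, 0.709, 0.001, 0.0]
ft_force: [-0.2, -0.8, 0.2]
opening: 0.991
grip_force: 0.0
[ 500.67286793 -299.1213871   233.97891408] [(array([405., 174.]), 595.4, -272.5, 27.2), (array([268.,  63.]), 455.4, -165.6, 27.0)]
```

View pics/w2.png

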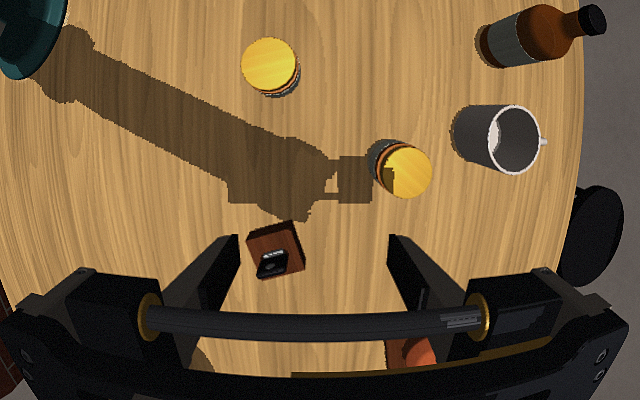

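The two lids, at pixels (270,65) and (405,172), give A (455.4,-165.6) and B (595.4,-272.5). The fitted radius of 27 mm matches the lid. Now I grasp A.

```bash
python3 -m crank '[[[91,30,-10,0,0],[91,65,-22,0,0],[91,100,-33,0,0],[91,125,-42,0,0],[91,134.5,-45,0,0],[91,134.5,-45,0,0],[91,134.5,-45,30,0],[91,134.5,-45,65,0],[91,134.5,-45,100,0],[91,134.5,-45,130,0],[91,134.5,-45,155,0],[91,134.5,-45,160,0]]]'
python3 -m crank '[[[91,0,0,7,0],[91,0,0,7,0],[91,0,0,7,0],[50,0,0,7,0],[50,0,0,7,0],[50,0,0,7,0],[50,0,0,7,0],[50,0,0,7,0],[50,0,0,7,0]]]' 25
```

```text
time: 3.25
position: [453.1, -167.4, 69.4]
ee_rot: [0.708, 0.706, -0.002, -0.002]
ft_force: [0.2, 0.2, 0.3]
opening: 0.991
grip_force: 0.0
time: 4.0
position: [455.7, -165.6, 66.8]
ee_rot: [0.707, 0.707, 0.0, 0.001]
ft_force: [-0.2, 0.1, 2.5]
opening: 0.625
grip_force: 25.0
```

```bash
python3 -m crank '[[[50,0,0,-10,0],[50,0,0,-35,0],[50,0,0,-70,0],[50,0,0,-105,0],[50,0,0,-140,0],[50,0,10,-170,0],[50,25,20,-184,0],[50,50,30,-184,0],[50,80,50,-184,0],[50,100,60,-184,0],[50,110,65,-184,0],[50,110,65,-184,0]]]'
python3 -m crank '[[[50,0,0,0,0],[50,0,0,0,0],[50,0,0,0,0]]]'
cat >> h.py <<'E'
def wells(d,guess):
    out=[]
    for g in guess:
        im=cv2.GaussianBlur(cv2.cvtColor(rect(d,g[0]-50,g[1]-50,g[0]+50,g[1]+50,100,4),cv2.COLOR_RGB2GRAY),(5,5),0)
        c=cv2.HoughCircles(im,cv2.HOUGH_GRADIENT,1.0,200,param1=80,param2=12,minRadius=122,maxRadius=142)
        if c is None: out.append(None); continue
        u,v,r=c[0,0]; out.append((g[0]-50+u/4,g[1]+50-v/4,r/4))
    return out
E
python3 - <<'E'
from h import *
d=cam('wrist'); save(d,'w3.png'); print(get_obs()['position'],get_obs()['opening'])
ws=wells(d,[(480,47),(584,59),(469,151),(573,162)]); print(np.round(ws,1))
E
```

```text
time: 5.0
position: [520.1, -52.8, 250.0]
ee_rot: [0.706, 0.709, -0.0, -0.001]
ft_force: [0.6, -0.1, -3.8]
opening: 0.624
grip_force: 25.0
time: 5.25
position: [519.1, -57.5, 250.1]
ee_rot: [0.708, 0.706, -0.001, -0.0]
ft_force: [-0.9, 0.5, -1.8]
opening: 0.623
grip_force: 25.0
[519.3156981  -57.30276717 250.23587409] 0.6180025226054084
[[478.4  46.9  33.3]
 [582.6  58.4  33.4]
 [466.6 150.1  32.4]
 [568.1 163.1  32. ]]
```

View pics/w3.png

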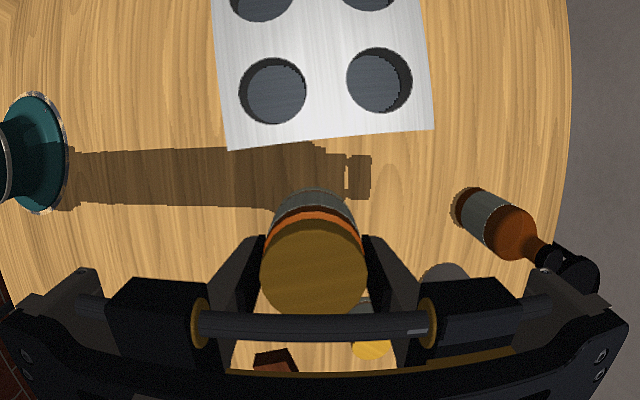

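Wells 0 and 1, at pixels (272,90) and (379,80), are measured well and give a yaw of 0.11 rad. I lower A into well 0.

```bash
python3 -m crank '[[[50,15,-5,0,0],[50,45,-18,0,0],[50,75,-30,0,0],[50,95,-38,0,0],[50,103,-41.5,0,0],[50,103,-41.5,20,0],[50,103,-41.5,45,0],[50,103,-41.5,62,0],[50,103,-41.5,70,0],[50,103,-41.5,70,0],[50,103,-41.5,70,0],[50,103,-41.5,70,0]]]'
python3 - <<'E'
from h import *
print(np.mean([(cam('wrist'),get_obs()['position'])[1] for _ in range(4)],0))
E
```

```text
time: 6.3
position: [479.5, 47.1, 181.4]
ee_rot: [0.707, 0.707, 0.001, 0.001]
ft_force: [0.0, -0.1, -3.6]
opening: 0.625
grip_force: 25.0
[479.33298088  47.36566641 181.3525161 ]
```

```bash
python3 -m crank '[[[50,0,-0.5,8,0],[50,0,-0.5,18,0],[50,0,-0.5,28,0],[50,0,-0.5,36,0],[50,0,-0.5,44,0],[50,0,-0.5,48,0],[50,0,-0.5,48,0],[50,0,-0.5,48,0]]]'
python3 -m crank '[[[50,0,0,2,0],[50,0,0,4,0],[50,0,0,5.5,0],[50,0,0,6,0],[50,0,0,6,0]]]'
```

```text
time: 7.17
position: [477.9, 47.5, 131.9]
ee_rot: [0.707, 0.707, -0.0, -0.0]
ft_force: [-1.1, 0.2, -3.6]
opening: 0.622
grip_force: 25.0
time: 7.58
position: [478.2, 47.4, 126.8]
ee_rot: [0.707, 0.707, 0.0, 0.0]
ft_force: [-0.9, -0.0, 2.6]
opening: 0.625
grip_force: 25.0
```

Floor contact is felt. I release, rise, and look at the warmer and jar B again.

```bash
python3 -m crank '[[[91,0,0,0,0],[91,0,0,0,0],[91,0,0,0,0],[91,0,0,0,0],[91,0,0,-15,0],[91,0,0,-45,0],[91,0,0,-80,0],[91,0,0,-115,0],[91,-25,5,-130,0],[91,-60,15,-130,0],[91,-100,30,-130,0],[91,-140,45,-130,0]]]'
python3 -m crank '[[[91,-40,10,0,0],[91,-80,20,0,0],[91,-120,30,0,0],[91,-150,35,0,0],[91,-160,40,0,0],[91,-160,40,0,0],[91,-160,40,0,0]]]'
python3 - <<'E'
from h import *
d=cam('wrist'); save(d,'w4.png'); print(get_obs()['position'],lids(d),lids(d,145))
for n in('scene','side'): print(n,lids(cam(n),85,30),lids(cam(n),145,30))
E
```

```text
time: 8.58
position: [522.8, -91.8, 257.3]
ee_rot: [0.707, 0.708, 0.001, 0.001]
ft_force: [1.3, -0.3, -0.9]
opening: 0.99
grip_force: 0.0
time: 9.17
position: [562.3, -249.4, 255.8]
ee_rot: [0.707, 0.707, 0.0, -0.001]
ft_force: [-0.5, -0.0, -0.7]
opening: 0.99
grip_force: 0.0
[ 562.36129796 -248.28536892  255.95879899] [(array([346., 211.]), 596.1, -272.3, 27.1)] [(array([346., 211.]), 589.6, -253.5, 22.0)]
scene [(array([205., 205.]), 605.9, -270.8, 27.4), (array([306., 160.]), 438.7, 49.2, 31.1)] [(array([205., 205.]), 645.7, -252.6, 25.5), (array([306., 161.]), 488.0, 48.8, 29.3)]
side [(array([338., 281.]), 597.7, -283.2, 25.1), (array([275., 193.]), 478.3, 120.4, 27.2), (array([292., 155.]), 560.9, 334.4, 22.6)] [(array([338., 281.]), 586.1, -332.5, 23.4), (array([275., 193.]), 475.0, 43.0, 25.3), (array([292., 155.]), 551.9, 242.2, 21.0)]
```

```bash
python3 -m crank '[[[91,-10,15,0,0],[91,-20,30,0,0],[91,-20,33,0,0],[91,-20,33,25,0],[91,-20,33,60,0],[91,-20,33,95,0],[91,-20,33,130,0],[91,-20,33,160,0],[91,-20,33,180,0],[91,-20,33,188,0],[91,-20,33,190,0],[91,-20,33,190,0]]]'
python3 -m crank '[[[91,0,0,0,0],[91,0,0,0,0],[50,0,0,0,0],[50,0,0,0,0],[50,0,0,0,0],[50,0,0,0,0],[50,0,0,0,0],[50,0,0,0,0],[50,0,0,-5,0],[50,0,0,-20,0],[50,0,0,-50,0],[50,0,0,-85,0]]]' 25
python3 -m crank '[[[50,0,0,-35,0],[50,0,0,-70,0],[50,15,0,-95,0],[50,45,0,-99,0],[50,80,-5,-99,0],[50,115,-10,-99,0],[50,150,-15,-99,0],[50,185,-20,-99,0],[50,220,-25,-99,0],[50,250,-27,-99,0],[50,270,-30,-99,0],[50,280,-30,-99,0]]]'
python3 -m crank '[[[50,0,0,0,0],[50,0,0,0,0],[50,0,0,0,0],[50,0,0,0,0]]]'
python3 - <<'E'
from h import *
d=cam('wrist'); save(d,'w5.png'); print(get_obs()['position'],lids(d,145))
ws=wells(d,[(582.6,58.4),(466.6,151),(571.1,162.8)]); print(ws)
E
```

```text
time: 10.42
position: [595.5, -270.1, 66.8]
ee_rot: [0.707, 0.707, 0.0, 0.0]
ft_force: [-0.1, -0.3, 0.8]
opening: 0.987
grip_force: 0.0
time: 11.42
position: [592.9, -269.7, 149.5]
ee_rot: [0.707, 0.707, -0.001, -0.003]
ft_force: [1.0, -0.3, -1.8]
opening: 0.626
grip_force: 25.0
time: 12.42
position: [563.9, 13.2, 250.1]
ee_rot: [0.705, 0.709, -0.0, -0.001]
ft_force: [1.1, -0.6, -2.7]
opening: 0.623
grip_force: 25.0
time: 12.75
position: [565.4, 7.1, 250.1]
ee_rot: [0.708, 0.706, -0.0, 0.0]
ft_force: [-0.1, -0.0, -2.4]
opening: 0.625
grip_force: 25.0
[565.3947055    7.39699397 250.13759921] [(array([313., 279.]), 563.7, -69.2, 51.4), (array([214., 162.]), 477.5, 48.2, 27.0)]
[(np.float32(582.225), np.float32(58.775), np.float32(33.025)), (np.float32(466.975), np.float32(151.375), np.float32(32.95)), (np.float32(570.975), np.float32(162.175), np.float32(32.9))]
```

View pics/w5.png

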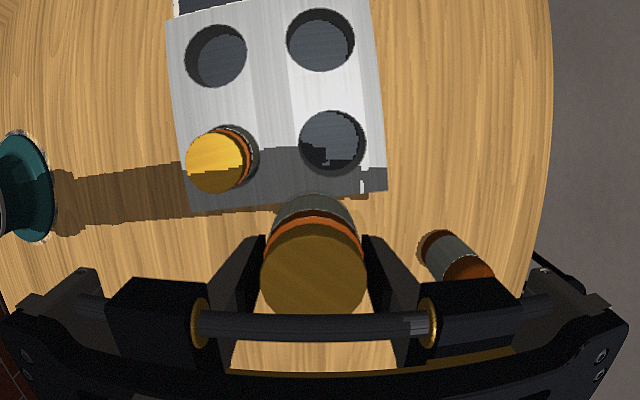

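Jar A is seated, with its lid at (214,162) and radius 27 mm at z = 145. B goes to well 3 at (571,162.2).

```bash
python3 -m crank '[[[50,20,0,0,0],[50,55,0,0,0],[50,90,3,0,0],[50,125,5,0,0],[50,150,5.5,0,0],[50,157,5.5,0,0],[50,157,5.5,15,0],[50,157,5.5,40,0],[50,157,5.5,60,0],[50,157,5.5,69,0],[50,157,5.5,69,0],[50,157,5.5,69,0]]]'
python3 - <<'E'
from h import *
print(np.mean([(cam('wrist'),get_obs()['position'])[1] for _ in range(4)],0))
d=load('w5.png'); hsv=cv2.cvtColor(d['color'],cv2.COLOR_RGB2HSV); print(lids(d,269))
E
```

```text
time: 13.8
position: [571.3, 165.5, 181.5]
ee_rot: [0.708, 0.707, -0.0, 0.0]
ft_force: [0.2, 0.4, -2.2]
opening: 0.624
grip_force: 25.0
[571.78646208 166.28794869 182.64903952]
[(array([313., 279.]), 564.1, 5.5, 26.6), (array([214., 162.]), 519.5, 66.3, 13.9)]
```

```bash
python3 -m crank '[[[50,-2,-0.5,0,0],[50,-2,-0.5,8,0],[50,-2,-0.5,18,0],[50,-2,-0.5,28,0],[50,-2,-0.5,36,0],[50,-2,-0.5,44,0],[50,-2,-0.5,49,0],[50,-2,-0.5,49,0],[50,-2,-0.5,49,0]]]'
python3 -m crank '[[[50,0,0,2,0],[50,0,0,4,0],[50,0,0,6,0],[50,0,0,6.5,0],[50,0,0,6.5,0]]]'
```

```text
time: 14.75
position: [570.2, 164.4, 131.8]
ee_rot: [0.707, 0.707, -0.0, -0.0]
ft_force: [0.5, -0.9, -2.4]
opening: 0.626
grip_force: 25.0
time: 15.17
position: [570.6, 164.6, 126.5]
ee_rot: [0.707, 0.707, 0.0, 0.0]
ft_force: [-1.7, -1.3, 3.3]
opening: 0.627
grip_force: 25.0
```

```bash
python3 -m crank '[[[91,0,0,0,0],[91,0,0,0,0],[91,0,0,0,0],[91,0,0,0,0],[91,0,0,-15,0],[91,0,0,-45,0],[91,0,0,-80,0],[91,0,-15,-115,0],[91,0,-40,-130,0],[91,0,-60,-130,0],[91,0,-60,-130,0],[91,0,-60,-130,0]]]'
python3 - <<'E'
from h import *
import time
d=cam('wrist'); d=cam('wrist'); save(d,'w6.png'); print(get_obs()['position'],lids(d,145))
a=rect(d,505,240,605,340,115,4); b=rect(d,410,235,510,335,124,4); im=cv2.hconcat([a,b])
for k in range(0,800,40): cv2.line(im,(k,0),(k,6),(0,255,0),1)
for k in range(0,400,40): cv2.line(im,(0,k),(6,k),(0,255,0),1)
cv2.imwrite('pics/p6.png',im[...,::-1])
E
```

```text
time: 16.17
position: [510.0, 164.5, 256.3]
ee_rot: [0.707, 0.707, 0.0, 0.0]
ft_force: [0.9, 0.7, 0.2]
opening: 0.989
grip_force: 0.0
[510.85695656 164.2268298  255.54847222] [(array([282., 305.]), 477.1, 52.1, 26.1), (array([378., 208.]), 568.8, 162.6, 26.9)]
```

View pics/p6.png

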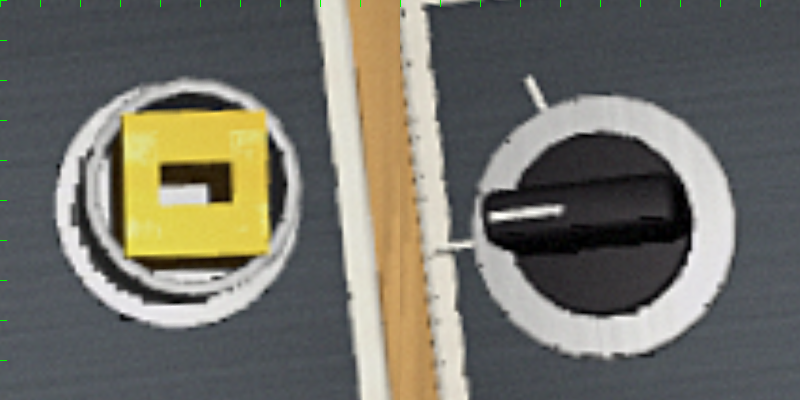

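Both jars are seated (lid radii about 27 mm at z = 145). The barrel square in the left crop, corners (123,113) to (268,255), puts the slot at (554.1,294.1) with yaw about +1.2°. In the right crop the knob bar is centred near (455,283.4) with yaw about 6°. Next I move over the key with a −107.2° turn.

```bash
python3 -m crank '[[[60,-20,0,0,0],[60,-60,-5,0,0],[60,-100,-10,0,0],[60,-140,-15,0,0],[60,-180,-20,0,0],[60,-220,-25,0,0],[60,-260,-30,0,0],[60,-300,-35,0,0],[60,-340,-40,0,0],[60,-380,-45,0,0],[60,-415,-45,0,0],[60,-440,-45,0,0]]]'
python3 -m crank '[[[60,-30,-5,0,-6],[60,-65,-10,0,-13],[60,-95,-12.5,0,-20],[60,-112,-12.5,0,-27],[60,-112,-12.5,10,-34],[60,-112,-12.5,20,-41],[60,-112,-12.5,30,-48],[60,-112,-12.5,40,-55],[60,-112,-12.5,50,-62],[60,-112,-12.5,55,-69],[60,-112,-12.5,55,-76],[60,-112,-12.5,55,-80]]]'
python3 -m crank '[[[60,0,0,0,-7],[60,0,0,0,-14],[60,0,0,0,-20],[60,0,0,0,-25],[60,0,0,0,-27.2],[60,0,0,0,-27.2],[60,0,0,0,-27.2],[60,0,0,0,-27.2]]]'
python3 - <<'E'
from h import *
d=cam('wrist'); d=cam('wrist'); save(d,'w7.png'); o=get_obs(); print(o['position'],o['ee_rot'],o['joints'],d['c'])
E
```

```text
time: 17.27
position: [464.4, -280.2, 255.1]
ee_rot: [0.709, 0.706, -0.001, 0.0]
ft_force: [0.1, 0.0, 0.1]
opening: 0.652
grip_force: 0.0
time: 18.27
position: [452.5, -388.2, 199.0]
ee_rot: [0.085, 0.996, 0.001, -0.001]
ft_force: [-0.6, 0.2, 0.5]
opening: 0.654
grip_force: 0.0
time: 18.93
position: [452.7, -387.9, 200.1]
ee_rot: [-0.149, 0.989, 0.0, -0.0]
ft_force: [-0.1, 0.4, -0.1]
opening: 0.653
grip_force: 0.0
[ 452.76165611 -387.70262418  200.47548648] [-1.49079087e-01  9.88825259e-01  1.04930860e-04 -1.47417701e-04] [ 0.77263729  0.42097015 -0.15551263  1.76205135  0.07715118  0.96483439
  2.45655819] [ 376.99083414 -410.59693492  352.0268487 ]
```

View pics/w7.png

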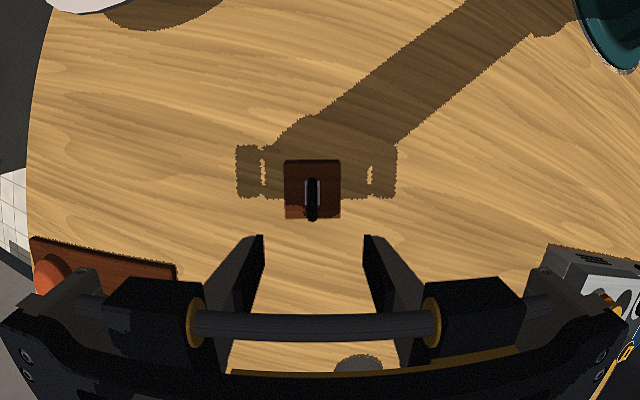

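The holder is at (312,188) and the bow is edge-on at (312,200), both in line with the fingers.

```bash
python3 - <<'E'
from h import *
from scipy.spatial.transform import Rotation as Ro
d=load('w7.png'); 
im=cv2.cvtColor(d['color'],cv2.COLOR_RGB2HSV); sub=d['color'][155:225,280:345].astype(int)
dark=(sub.max(2)<28).astype(np.uint8); k,l,s,c=cv2.connectedComponentsWithStats(dark)
i=1+np.argmax(s[1:,4]); print('bow box',s[i]+[280,155,0,0,0],c[i]+[280,155])
R=Ro.from_quat(get_obs()['ee_rot']).as_matrix(); p=get_obs()['position']
f=lambda u,v,z:((R.T@(pt(d,u,v,z)-p)).round(1),pt(d,u,v,z).round(1))
for v in (s[i][1]+155,s[i][1]+155+s[i][3]-1): print(f(c[i][0]+280,v,82))
wood=((sub[...,0]-sub[...,2]>12)&(sub.max(2)<150)&(sub[...,0]>1.5*sub[...,1])).astype(np.uint8); ct=max(cv2.findContours(wood,0,1)[0],key=cv2.contourArea)
r=cv2.minAreaRect(ct); u,v=r[0]; print(r,f(u+280,v+155,34))
E
```

```text
bow box [306 177  13  45 432] [311.64351852 199.51388889]
(array([ 25.8,  -0.8, 118.5]), array([ 428.3, -396. ,   82. ]))
(array([-15.4,  -0.9, 118.5]), array([ 467.7, -383.9,   82. ]))
((31.5, 34.0), (58.0, 57.0), 90.0) (array([  3.5,  -1.2, 166.5]), array([ 449.8, -389.8,   34. ]))
```

```bash
python3 -m crank '[[[60,2,-0.8,20,0],[60,2,-0.8,50,0],[60,2,-0.8,80,0],[60,2,-0.8,105,0],[60,2,-0.8,125,0],[60,2,-0.8,134,0],[60,2,-0.8,134,0],[60,2,-0.8,134,0]]]'
python3 -m crank '[[[30,0,0,0,0],[5,0,0,0,0],[5,0,0,0,0],[5,0,0,0,0],[5,0,0,0,0],[5,0,0,0,0],[5,0,0,0,0],[5,0,0,0,0],[5,0,0,0,0]]]' 40
```

```text
time: 19.7
position: [451.4, -389.1, 67.1]
ee_rot: [-0.149, 0.989, -0.0, 0.0]
ft_force: [-0.0, -0.1, -0.2]
opening: 0.655
grip_force: 0.0
time: 20.45
position: [451.1, -388.9, 66.8]
ee_rot: [-0.149, 0.989, -0.0, 0.0]
ft_force: [0.3, -0.4, 0.3]
opening: 0.105
grip_force: 40.0
```

```bash
python3 -m crank '[[[5,0,0,-8,0],[5,0,0,-20,0],[5,0,0,-35,0],[5,0,0,-55,0],[5,0,0,-85,0],[5,0,0,-120,0],[5,0,0,-150,0],[5,0,0,-175,0],[5,0,0,-184,0],[5,0,0,-184,0],[5,0,0,-184,0]]]'
python3 - <<'E'
from h import *
d=cam('wrist'); d=cam('wrist'); save(d,'w8.png'); o=get_obs(); print(o['position'],o['ft_force'],o['opening'])
im=d['color'][200:330,230:400]; cv2.imwrite('pics/k8.png',cv2.resize(im,None,fx=4,fy=4)[...,::-1])
E
```

```text
time: 21.37
position: [450.7, -388.7, 250.6]
ee_rot: [-0.149, 0.989, 0.0, -0.0]
ft_force: [-1.5, 0.3, -1.0]
opening: 0.104
grip_force: 40.0
[ 450.11276794 -388.2361424   248.86440736] [-0.11564048 -0.07829726 -0.69693253] 0.10560802139042587
```

View pics/k8.png

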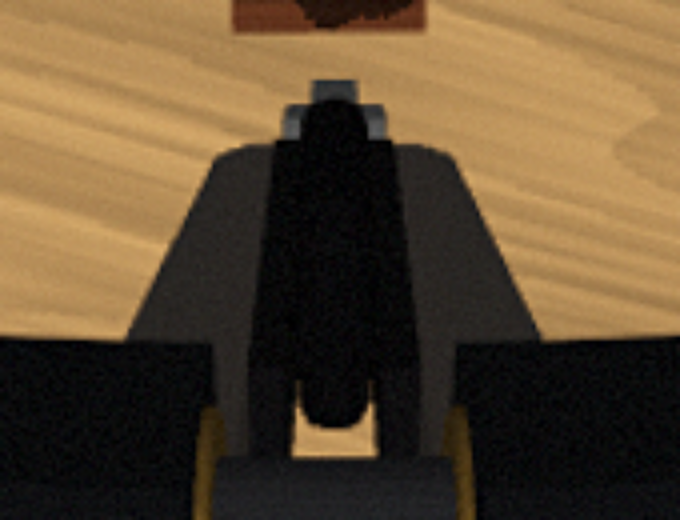

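The key is gripped straight: the blade end is at crop (334,80), the shoulder at (334,104), and the bow's top edge at (334,427).

```bash
cat >> h.py <<'E'
from scipy.spatial.transform import Rotation as Ro
def tool(d,u,v,zt,o=None):
    o=o or get_obs(); R=Ro.from_quat(o['ee_rot']).as_matrix()
    c=R.T@(d['c']-o['position']); r=R.T@ray(d,u,v); return c+r*(zt-c[2])/r[2]
E
python3 - <<'E'
from h import *
d=load('w8.png')
for n,u,v,z in(('blade top of 12x5 step?',313.5,220,62),('same if step',313.5,220,57),('shoulder bottom edge x=13',313.5,226,32),('shoulder upper edge',313.5,226,24),('bow top x=-18',313.5,306.5,-16)): print(n,tool(d,u,v,z).round(1))
E
```

```text
blade top of 12x5 step? [ 4.7  0.7 62. ]
same if step [ 6.4  0.7 57. ]
shoulder bottom edge x=13 [11.1  0.6 32. ]
shoulder upper edge [14.   0.6 24. ]
bow top x=-18 [-16.8   0.6 -16. ]
```

```bash
python3 -m crank '[[[5,0,0,0,5],[5,0,0,0,11],[5,0,0,0,16],[5,0,0,0,16],[5,0,0,0,16]]]'
python3 -m crank '[[[5,0,15,0,0],[5,-5,45,0,0],[5,-10,80,0,0],[5,-15,115,0,0],[5,-20,150,0,0],[5,-25,185,0,0],[5,-30,220,0,0],[5,-35,255,0,0],[5,-40,290,0,0],[5,-45,325,0,0],[5,-50,360,0,0],[5,-55,395,0,0]]]'
python3 -m crank '[[[5,-5,35,0,0],[5,-12,70,0,0],[5,-20,105,0,0],[5,-28,140,0,0],[5,-35,175,0,0],[5,-42,210,0,0],[5,-50,240,0,0],[5,-57,265,0,0],[5,-61,280,0,0],[5,-61.5,285.7,0,0],[5,-61.5,285.7,10,0],[5,-61.5,285.7,20,0]]]'
python3 -m crank '[[[5,0,0,8,0],[5,0,0,20,0],[5,0,0,30,0],[5,0,0,36,0],[5,0,0,36,0],[5,0,0,36,0],[5,0,0,36,0]]]'
python3 - <<'E'
from h import *
d=cam('wrist'); d=cam('wrist'); save(d,'w9.png'); o=get_obs(); print(o['position'],o['ee_rot'],o['ft_force'],o['opening'],o['joints'][6])
im=d['color'][170:320,230:400]; cv2.imwrite('pics/k9.png',cv2.resize(im,None,fx=4,fy=4)[...,::-1])
E
```

```text
time: 21.88
position: [450.6, -388.4, 249.1]
ee_rot: [-0.012, 1.0, 0.001, -0.001]
ft_force: [0.5, 0.1, -0.6]
opening: 0.105
grip_force: 40.0
time: 22.88
position: [496.8, 9.7, 250.7]
ee_rot: [-0.012, 1.0, -0.0, -0.0]
ft_force: [0.8, 0.1, -0.2]
opening: 0.104
grip_force: 40.0
time: 23.88
position: [552.8, 293.5, 230.1]
ee_rot: [-0.011, 1.0, -0.0, 0.0]
ft_force: [-0.6, -0.2, -0.8]
opening: 0.105
grip_force: 40.0
time: 24.47
position: [553.6, 294.2, 195.2]
ee_rot: [-0.01, 1.0, 0.0, 0.0]
ft_force: [-1.0, -0.1, -0.7]
opening: 0.106
grip_force: 40.0
[553.71144342 294.31973633 195.46842868] [-1.04203855e-02  9.99945499e-01  2.77379624e-04  5.80244079e-04] [-0.95638116  0.266269    0.1014346 ] 0.10702091341219552 0.8585934668513118
```

View pics/k9.png

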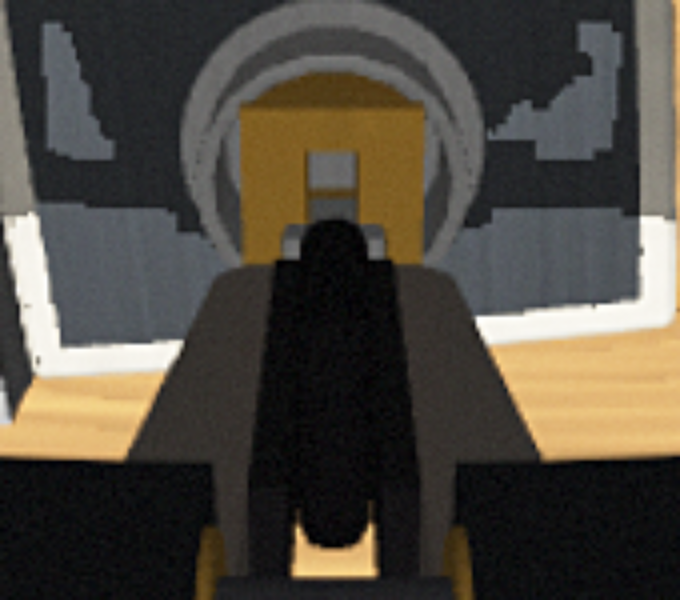

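The blade, column 334, lines up with the slot, columns 307–358 with its front edge at row 152 in the crop.

```bash
python3 - <<'E'
from h import *
d=load('w9.png');o=get_obs(); zt=o['position'][2]-115
for n,u,v,z in(('slot front L',230+307/4,170+151/4,zt),('slot front R',230+358/4,170+151/4,zt),('barrel front L',230+241/4,170+107/4,zt),('barrel front R',230+424/4,170+107/4,zt),('blade tip',230+334/4,170+188/4,62)): print(n,tool(d,u,v,z,o).round(1))
for u,v in((332.5,151),(332.5,107)): print(pt(d,230+u/4,170+v/4,115).round(1))
E
```

```text
slot front L [ 8.9 -4.8 80.5]
slot front R [ 8.9  5.2 80.5]
barrel front L [ 17.8 -17.5  80.5]
barrel front R [17.8 18.  80.5]
blade tip [ 7.5  0.5 62. ]
[544.9 294.4 115. ]
[536.  294.2 115. ]
```

```bash
python3 -m crank '[[[5,1,-0.3,0,0],[5,1,-0.3,6,0],[5,1,-0.3,12,0],[5,1,-0.3,17,0],[5,1,-0.3,20,0],[5,1,-0.3,23,0],[5,1,-0.3,26,0],[5,1,-0.3,26,0]]]'
```

```text
time: 25.23
position: [552.0, 293.6, 168.0]
ee_rot: [-0.01, 1.0, -0.0, -0.001]
ft_force: [0.5, 0.3, -0.6]
opening: 0.107
grip_force: 40.0
```

```bash
python3 -m crank '[[[5,0,0,3,0],[5,0,0,6,0],[5,0,0,9,0],[5,0,0,12,0],[5,0,0,15,0],[5,0,0,18,0],[5,0,0,20,0],[5,0,0,21,0],[5,0,0,21,0]]]'
```

```text
time: 25.98
position: [552.4, 293.8, 147.9]
ee_rot: [-0.01, 1.0, 0.0, 0.0]
ft_force: [0.2, -0.7, -0.7]
opening: 0.107
grip_force: 40.0
```

```bash
python3 -m crank '[[[5,0,0,1,0],[5,0,0,2,0],[5,0,0,2.5,0],[5,0,0,2.5,0]]]'
```

```text
time: 26.32
position: [552.5, 293.9, 147.7]
ee_rot: [-0.01, 1.0, -0.0, 0.001]
ft_force: [-4.4, -3.3, 14.8]
opening: 0.104
grip_force: 40.0
```

The key is seated: 15 N at z = 147.7. I ease the push and turn clockwise.

```bash
python3 -m crank '[[[5,0,0,-1.5,0],[5,0,0.1,-1.5,5],[5,0,0.3,-1.5,10],[5,0,0.4,-1.5,15],[5,-0.1,0.5,-1.5,20],[5,-0.1,0.6,-1.5,25],[5,-0.2,0.7,-1.5,30],[5,-0.3,0.8,-1.5,35],[5,-0.3,0.9,-1.5,40],[5,-0.4,1,-1.5,45],[5,-0.5,1.1,-1.5,50],[5,-0.5,1.1,-1.5,50]]]'
python3 -c "
from h import *
o=get_obs();print(o['torque'],o['joints'][6])"
```

```text
time: 27.32
position: [553.8, 295.6, 147.8]
ee_rot: [0.414, 0.91, 0.001, 0.001]
ft_force: [1.0, -0.7, 5.3]
opening: 0.107
grip_force: 40.0
[ 0.03122005 -0.27272418 -0.00561166] 0.06830412174624356
```

```bash
python3 -m crank '[[[5,0,0,0,4],[5,0,0,0,8],[5,0,0,0,11],[5,0,0,0,13],[5,0,0,0,15],[5,0,0,0,15]]]'
python3 -c "
from h import *
o=get_obs();print(o['torque'],o['ee_rot'],o['ft_force'])"
python3 -m crank '[[[5,0,0,0,1.5],[5,0,0,0,3],[5,0,0,0,4],[5,0,0,0,4],[5,0,0,0,4]]]'
python3 -c "
from h import *
o=get_obs();print(o['torque'],o['ee_rot'])
print(np.degrees(Ro.from_quat(o['ee_rot']).as_euler('ZYX')))"
```

```text
time: 27.82
position: [554.1, 295.8, 147.8]
ee_rot: [0.528, 0.849, 0.002, 0.001]
ft_force: [3.2, 1.8, 4.0]
opening: 0.108
grip_force: 40.0
[ 0.23869264 -0.55978771  0.02818169] [0.52774699 0.84939933 0.00172875 0.00094875] [3.23074074 1.81171271 4.04872596]
time: 28.23
position: [554.2, 295.8, 147.8]
ee_rot: [0.558, 0.83, 0.002, 0.001]
ft_force: [3.7, 2.4, 6.0]
opening: 0.104
grip_force: 40.0
[ 0.54891603 -0.92616149  0.07011166] [0.55769251 0.83004511 0.00183752 0.00089348]
[ 1.12207167e+02 -3.24460201e-02  1.79768122e+02]
```

```bash
for i in 1; do python3 -m crank '[[[5,0,0,0,1.5],[5,0,0,0,3],[5,0,0,0,4],[5,0,0,0,4],[5,0,0,0,4]]]'; done
python3 -c "
from h import *
d=cam('wrist');save(d,'w10.png');o=get_obs();print(o['torque'],Ro.from_quat(o['ee_rot']).as_euler('ZYX')[0]*57.3)
im=d['color'][170:320,230:400]; cv2.imwrite('pics/k10.png',cv2.resize(im,None,fx=4,fy=4)[...,::-1])"
```

```text
time: 28.65
position: [554.4, 295.7, 147.8]
ee_rot: [0.586, 0.81, 0.002, 0.001]
ft_force: [4.5, 1.8, 5.2]
opening: 0.106
grip_force: 40.1
[ 0.44504369 -1.16224425  0.50933735] 108.29866592601091
```

View pics/k10.png

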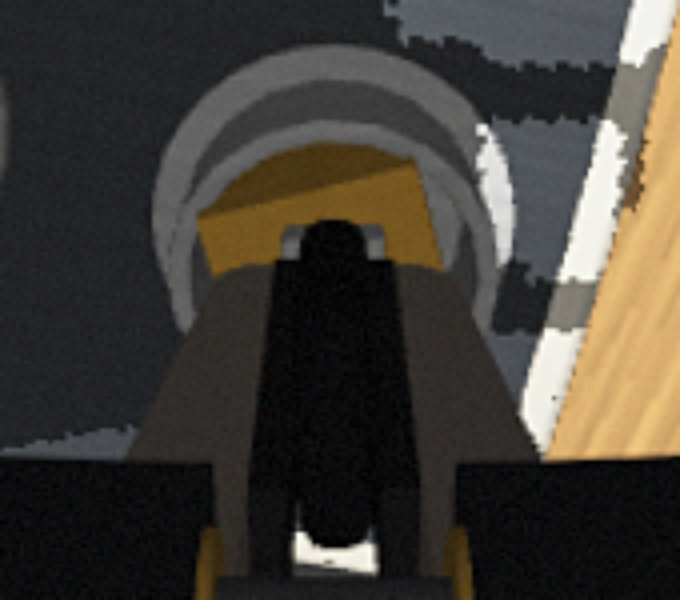

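The barrel edge runs from (198,213) to (418,165) in the crop and the torque has jumped to 0.5 N m, so it should be at the stop. I compute the barrel angle to confirm.

```bash
python3 -c "
from h import *
d=load('w10.png')
a=pt(d,230+198/4,170+213/4,115);b=pt(d,230+418/4,170+164/4,115);v=b-a;print(a,b,np.hypot(*v[:2]),np.degrees(np.arctan2(v[1],v[0])))"
```

```text
[529.31489617 300.44475998 115.        ] [559.73547625 319.04367822 115.        ] 35.6557351936033 31.441307817197668
```

At the stop: slot axis −58.6°, expected −57°. I unload within the play, release, and go to the knob.

```bash
python3 -m crank '[[[5,0,0,0,-4],[5,0,0,0,-8],[5,0,0,0,-11],[5,0,0,0,-11],[5,0,0,0,-11],[40,0,0,0,-11],[40,0,0,0,-11],[40,0,0,0,-11],[40,0,0,0,-11],[40,0,0,0,-11]]]'
python3 -c "
from h import *
d=cam('wrist');d=cam('wrist');o=get_obs();print(o['position'],o['torque'],Ro.from_quat(o['ee_rot']).as_euler('ZYX')[0]*57.3,o['opening'])"
python3 -m crank '[[[40,0,0,-10,0],[40,0,0,-30,0],[40,0,0,-60,0],[40,0,0,-85,0],[40,0,0,-100,0],[40,0,0,-100,0],[40,0,0,-100,0]]]'
python3 -c "
from h import *
d=cam('wrist');d=cam('wrist');o=get_obs();print(o['position'],Ro.from_quat(o['ee_rot']).as_euler('ZYX')[0]*57.3);save(d,'w11.png')
R=Ro.from_quat(o['ee_rot']).as_matrix()
a=rect(d,505,245,605,345,115,4); b=rect(d,410,235,510,335,124,4); cv2.imwrite('pics/p11.png',cv2.hconcat([a,b])[...,::-1])
print(R.T@(np.array([455,283.4,117])-o['position']))"
```

```text
time: 29.53
position: [552.3, 294.5, 146.1]
ee_rot: [0.506, 0.862, -0.001, -0.0]
ft_force: [-0.5, -0.1, -0.1]
opening: 0.429
grip_force: 0.0
[552.50012165 294.68860646 146.37476316] [ 0.02036316 -0.03418483  0.00289025] 119.2028841703001 0.434361144860031
time: 30.22
position: [553.1, 295.0, 248.0]
ee_rot: [0.506, 0.862, 0.001, 0.001]
ft_force: [0.4, 0.2, -0.8]
opening: 0.435
grip_force: 0.0
[552.21368294 294.37855308 245.740703  ] 119.20171224683494
[ 37.85485759 -89.97947717 128.9026797 ]
```

View pics/p11.png

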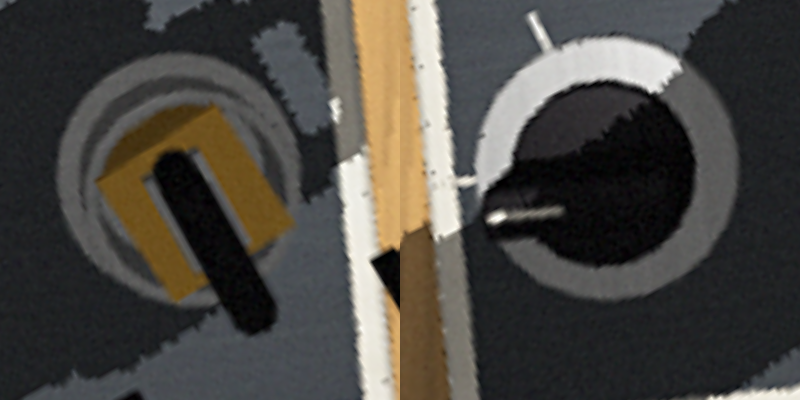

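The key stands aligned in the slot and the knob is still at 0, its pointer at (490,217). I move to the knob with a −67° turn.

```bash
python3 -m crank '[[[40,5,-12,0,-6],[40,12,-30,0,-12],[40,20,-48,0,-18],[40,28,-66,0,-25],[40,34,-80,0,-32],[40,38,-90,0,-39],[40,38,-90,0,-46],[40,38,-90,0,-53],[40,38,-90,0,-60],[40,38,-90,0,-67],[40,38,-90,0,-67],[40,38,-90,0,-67]]]'
python3 -m crank '[[[40,0,0,0,0],[40,0,0,0,0]]]'
python3 -c "
from h import *
d=cam('wrist');d=cam('wrist');save(d,'w12.png');o=get_obs();print(o['position'],Ro.from_quat(o['ee_rot']).as_euler('ZYX')[0]*57.3)
R=Ro.from_quat(o['ee_rot']).as_matrix()
print(R.T@(np.array([455,283.4,117])-o['position']))
im=d['color'][120:300,220:410]; cv2.imwrite('pics/k12.png',cv2.resize(im,None,fx=3.3,fy=3.3)[...,::-1])"
```

```text
time: 31.32
position: [455.2, 283.7, 245.6]
ee_rot: [-0.052, 0.999, -0.0, -0.001]
ft_force: [-0.6, -0.7, 0.3]
opening: 0.434
grip_force: 0.0
time: 31.48
position: [455.5, 284.0, 246.3]
ee_rot: [-0.053, 0.999, -0.0, -0.0]
ft_force: [-0.4, -0.5, -0.5]
opening: 0.437
grip_force: 0.0
[455.61427375 284.13824709 246.60220343] -173.87854199990613
[  0.65707197  -0.64247284 129.60250368]
```

View pics/k12.png

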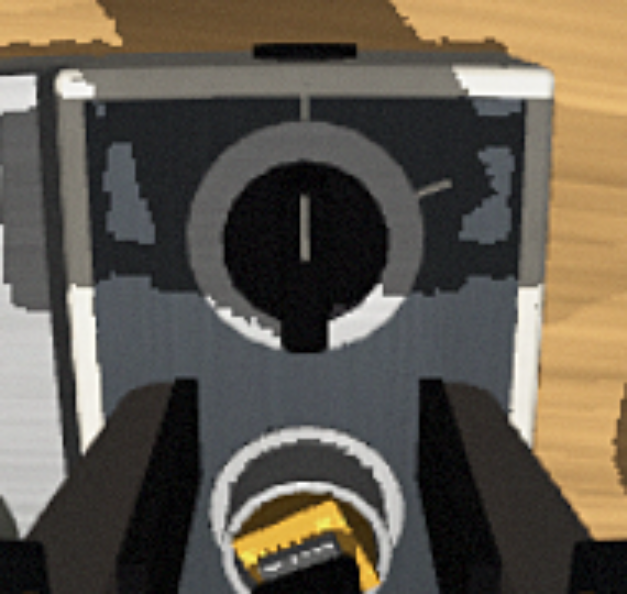

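The knob bar (column 305) is aligned with the fingers. I descend and grip.

```bash
python3 -m crank '[[[40,0.5,-0.5,20,0],[40,0.5,-0.5,50,0],[40,0.5,-0.5,80,0],[40,0.5,-0.5,105,0],[40,0.5,-0.5,122,0],[40,0.5,-0.5,129,0],[40,0.5,-0.5,129,0],[8,0.5,-0.5,129,0],[8,0.5,-0.5,129,0],[8,0.5,-0.5,129,0],[8,0.5,-0.5,129,0],[8,0.5,-0.5,129,0]]]' 50
python3 -m crank '[[[8,0,0,0,5],[8,0,0,0,10],[8,0,0,0,15],[8,0,0,0,20],[8,0,0,0,25],[8,0,0,0,30],[8,0,0,0,36],[8,0,0,0,42],[8,0,0,0,48],[8,0,0,0,54],[8,0,0,0,60],[8,0,0,0,65]]]'
python3 -m crank '[[[8,0,0,0,0],[8,0,0,0,0],[8,0,0,0,0]]]'
python3 -c "
from h import *
o=get_obs();print(o['torque'],Ro.from_quat(o['ee_rot']).as_euler('ZYX')[0]*57.3)"
```

```text
time: 32.58
position: [456.1, 283.1, 118.9]
ee_rot: [-0.054, 0.999, -0.0, 0.001]
ft_force: [0.1, -1.8, 6.4]
opening: 0.148
grip_force: 50.0
time: 33.58
position: [455.9, 282.7, 118.9]
ee_rot: [0.494, 0.87, 0.0, 0.001]
ft_force: [-0.9, -5.0, 7.7]
opening: 0.151
grip_force: 50.0
time: 33.83
position: [455.9, 282.8, 118.9]
ee_rot: [0.492, 0.871, -0.0, 0.001]
ft_force: [-0.6, -4.9, 6.4]
opening: 0.148
grip_force: 50.0
[-0.71377575  0.28805176 -0.18489074] 121.10609015939791
```

The spring now pulls toward on. I release, rise, and check.

```bash
python3 -m crank '[[[40,0,0,0,0],[40,0,0,0,0],[40,0,0,0,0],[40,0,0,-5,0],[40,0,0,-20,0],[40,0,0,-50,0],[40,0,0,-85,0],[40,0,0,-115,0],[40,0,0,-130,0],[40,0,0,-130,0],[40,0,0,-130,0]]]'
python3 -c "
from h import *
d=cam('wrist');d=cam('wrist');save(d,'w13.png');o=get_obs();print(o['position'],Ro.from_quat(o['ee_rot']).as_euler('ZYX')[0]*57.3)
R=Ro.from_quat(o['ee_rot']).as_matrix()
print(R.T@(np.array([554.2,294.2,147.5])-o['position']))
s=cam('scene')['color'][140:215,340:440]
im=cv2.hconcat([cv2.resize(d['color'],(480,300)),cv2.resize(s,(400,300),interpolation=2)]);im=im[:,80:]; cv2.imwrite('pics/k13.png',im[...,::-1])"
```

```text
time: 34.75
position: [455.4, 283.9, 248.6]
ee_rot: [0.491, 0.871, 0.001, 0.0]
ft_force: [-0.1, -0.2, 0.1]
opening: 0.433
grip_force: 0.0
[454.51260699 283.20413091 246.57687251] 121.21943731140735
[-42.24080323  91.17114441  98.8850297 ]
```

View pics/k13.png

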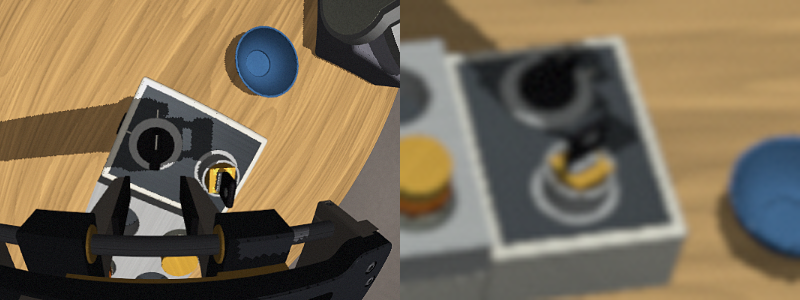

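The knob pointer is aligned with the rotated tool, so the timer stays on, and the key stands in the switch. I've now viewed more pictures than the 14 allowed, so I continue with numbers only. Next I re-grip the key.

```bash
python3 -m crank '[[[40,-5,12,0,0],[40,-15,35,0,0],[40,-27,60,0,0],[40,-36,80,0,0],[40,-41,91,0,0],[40,-41,91,0,0],[40,-41,91,20,0],[40,-41,91,45,0],[40,-41,91,70,0],[40,-41,91,88,0],[40,-41,91,98,0],[40,-41,91,98,0]]]'
python3 -m crank '[[[40,0,0,0,0],[20,0,0,0,0],[5,0,0,0,0],[5,0,0,0,0],[5,0,0,0,0],[5,0,0,0,0],[5,0,0,0,0],[5,0,0,0,0]]]' 40
python3 -c "
from h import *
o=get_obs();print(o['torque'],Ro.from_quat(o['ee_rot']).as_euler('ZYX')[0]*57.3)"
```

```text
time: 35.9
position: [551.8, 294.8, 146.6]
ee_rot: [0.491, 0.871, -0.003, -0.002]
ft_force: [0.0, 0.1, -0.4]
opening: 0.434
grip_force: 0.0
time: 36.57
position: [554.6, 295.8, 150.4]
ee_rot: [0.491, 0.871, 0.0, 0.0]
ft_force: [-0.9, -0.9, 3.8]
opening: 0.105
grip_force: 40.0
[-0.17837877  0.11014702  0.04465628] 121.20428775013164
```

```bash
python3 -c "
from h import *
cam('wrist');o=get_obs();print(o['position'],o['ft_force'])"
python3 -m crank '[[[5,0,0,-3,0],[5,0,0,-8,0],[5,0,0,-13,0],[5,0,0,-18,0],[5,0,0,-24,0],[5,0,0,-30,0],[5,0,0,-38,0],[5,0,0,-50,0],[5,0,0,-70,0],[5,0,0,-90,0],[5,0,0,-100,0],[5,0,0,-100,0]]]'
python3 -c "
from h import *
d=cam('wrist');d=cam('wrist');save(d,'w14.png');o=get_obs();print(o['position'],o['opening'],Ro.from_quat(o['ee_rot']).as_euler('ZYX')[0]*57.3)
im=d['color']; hsv=cv2.cvtColor(im,cv2.COLOR_RGB2HSV)
m=cv2.inRange(hsv,(17,150,70),(30,255,255)); 
for c in cv2.findContours(m,0,1)[0]:
    if cv2.contourArea(c)>150: 
        P=np.array([pt(d,*q[0],115)[:2] for q in c],np.float32); print(c.mean((0,1)),cv2.minAreaRect(P))
# key column/rows in the hand: gray blade pixels between rows 205-235
sub=im[205:240,300:328]; print(sub[:,13].tolist())"
```

```text
[554.60341565 295.74988303 150.4221221 ] [-1.40216612 -0.67577422  5.16498868]
time: 37.62
position: [555.7, 296.5, 253.3]
ee_rot: [0.491, 0.871, 0.003, 0.001]
ft_force: [-0.2, 0.8, -0.2]
opening: 0.109
grip_force: 40.0
[554.23003162 295.55854591 249.88166063] 0.10348329480412853 121.20221917438052
[154.04040404 342.41414141] ((475.01513671875, 8.401939392089844), (60.527488708496094, 54.921627044677734), 30.909866333007812)
[311.77697842 199.26618705] ((553.4703369140625, 294.7320251464844), (35.29692077636719, 37.012779235839844), 32.839603424072266)
[[63, 46, 17], [68, 51, 21], [68, 48, 22], [64, 47, 18], [69, 47, 15], [105, 77, 30], [103, 76, 30], [103, 72, 23], [107, 80, 31], [107, 83, 31], [106, 74, 26], [106, 75, 23], [92, 68, 34], [71, 65, 53], [57, 57, 61], [58, 60, 60], [62, 65, 63], [31, 36, 35], [16, 15, 13], [6, 7, 5], [10, 9, 10], [4, 1, 0], [12, 8, 11], [1, 0, 4], [9, 9, 3], [6, 10, 13], [2, 6, 3], [10, 4, 7], [10, 9, 7], [0, 0, 0], [13, 11, 7], [11, 4, 4], [7, 7, 13], [8, 9, 11], [0, 0, 0]]
```

The barrel stays on: edge at 32.8°, so the slot is at −57.2°. The key is out; I compute its offset in the hand from the same image.

```bash
python3 -c "
from h import *
o=get_obs();d=load('w14.png');e=load('w8.png')
for n,dd in(('w8',e),('now',d)):
    im=dd['color'].astype(int)
    print(n,[im[r,305:324].max(1).tolist() for r in (221,223,228)])
    print(im[212:312,313].max(1).tolist()[0:14],[i+290 for i,v in enumerate(im[290:318,313].max(1)) if v>40][:4])
for v in(217.5,220): print([tool(d,313,v,z,o).round(1) for z in(62,64.5)])
for v in(302,306.5): print([tool(d,313,v,z,o).round(1) for z in(-16,-13.5)])"
```

```text
w8 [[177, 184, 149, 94, 51, 54, 50, 55, 56, 53, 52, 53, 50, 82, 141, 187, 180, 174, 176], [170, 179, 129, 66, 57, 55, 61, 55, 49, 48, 49, 60, 59, 55, 120, 196, 181, 173, 181], [46, 24, 0, 1, 12, 0, 5, 11, 7, 8, 9, 13, 5, 4, 5, 22, 57, 54, 52]]
[181, 173, 174, 172, 170, 171, 180, 171, 49, 56, 58, 49, 34, 0] [307, 308, 309, 310]
now [[71, 67, 62, 60, 61, 64, 62, 62, 65, 68, 61, 67, 60, 63, 76, 93, 92, 87, 89], [89, 88, 71, 53, 40, 22, 13, 8, 16, 11, 11, 32, 39, 49, 64, 82, 89, 77, 82], [27, 13, 10, 4, 6, 12, 6, 4, 4, 6, 19, 7, 7, 6, 6, 0, 36, 84, 92]]
[103, 107, 107, 106, 106, 92, 71, 61, 60, 65, 36, 16, 7, 10] [304, 305, 306, 307]
[array([ 6.1, -0.1, 62. ]), array([ 5.3, -0.1, 64.5])]
[array([ 4.2, -0.1, 62. ]), array([ 3.3, -0.1, 64.5])]
[array([-14.7,  -0.3, -16. ]), array([-16.4,  -0.3, -13.5])]
[array([-17.7,  -0.3, -16. ]), array([-19.4,  -0.3, -13.5])]
```

```bash
python3 -m crank '[[[5,-10,-8,0,0],[5,-30,-25,0,0],[5,-55,-45,0,0],[5,-82,-68,0,0],[5,-110,-91,0,0],[5,-138,-114,0,0],[5,-165,-137,0,0],[5,-192,-159,0,0],[5,-219,-181,0,0],[5,-246,-204,0,0],[5,-273,-226,0,0],[5,-290,-240,0,0]]]'
python3 -m crank '[[[5,-20,-17,0,-5],[5,-43,-36,0,-11],[5,-66,-55,0,-17],[5,-90,-75,0,-24],[5,-114,-95,0,-31],[5,-138,-115,0,-38],[5,-162,-135,0,-45],[5,-186,-155,0,-52],[5,-208,-174,0,-58],[5,-228,-190,0,-65],[5,-242,-202,0,-71],[5,-242,-202,0,-76]]]'
python3 -m crank '[[[5,0,0,30,0],[5,0,0,60,0],[5,0,0,85,0],[5,0,0,100,0],[5,0,0,100,0],[5,0,0,100,0],[5,0,0,100,0]]]'
python3 -c "
from h import *
d=[cam('wrist') for _ in range(3)][-1];save(d,'w15.png');o=get_obs();print(o['position'],o['opening'],Ro.from_quat(o['ee_rot']).as_euler('ZYX')[0]*57.3,o['joints'][6])
R=Ro.from_quat(o['ee_rot']).as_matrix(); print(R.T@(np.array([452.2,-388.6,70])-o['position']))
im=d['color'].astype(int); wood=((im[...,0]-im[...,2]>8)&(im.max(2)<130)&(im[...,0]>1.5*im[...,1])).astype(np.uint8); wood[:,:260]=0;wood[:,370:]=0
ct=max(cv2.findContours(wood,0,1)[0],key=cv2.contourArea); x,y,w,h=cv2.boundingRect(ct); print(x,y,w,h)
zt=o['position'][2]-34
print([tool(d,u,v,zt,o).round(1) for u,v in((x,y),(x+w,y),(x,y+h),(x+w,y+h))])
print([im[r,313].tolist() for r in range(165,232,3)])"
```

```text
time: 38.72
position: [496.9, -81.4, 248.7]
ee_rot: [0.493, 0.87, -0.001, -0.001]
ft_force: [-0.4, 0.3, -0.7]
opening: 0.104
grip_force: 40.0
time: 39.72
position: [447.9, -393.3, 248.1]
ee_rot: [-0.149, 0.989, -0.0, -0.002]
ft_force: [0.5, 0.6, -0.1]
opening: 0.11
grip_force: 40.0
time: 40.3
position: [451.6, -388.9, 150.4]
ee_rot: [-0.149, 0.989, -0.0, 0.0]
ft_force: [-1.0, -0.2, -0.6]
opening: 0.106
grip_force: 40.0
[ 452.31395007 -388.93233717  151.16403228] 0.10332207918547757 -162.82000133118666 2.562485853384824
[ 0.12163246  0.51016067 81.16309821]
279 167 69 70
[array([ 35.2, -29.5, 117.2]), array([ 35.2,  31.3, 117.2]), array([-31. , -31.6, 117.2]), array([-31.1,  33.3, 117.2])]
[[97, 71, 44], [22, 15, 2], [37, 23, 20], [47, 29, 19], [47, 25, 12], [49, 27, 16], [45, 26, 13], [39, 17, 7], [43, 25, 19], [41, 23, 10], [97, 74, 45], [94, 67, 42], [91, 71, 43], [102, 79, 51], [18, 2, 1], [28, 18, 9], [25, 17, 7], [33, 18, 5], [51, 56, 57], [25, 29, 26], [2, 4, 8], [3, 0, 0], [12, 6, 6]]
```

```bash
python3 -c "
from h import *
d=load('w15.png');o=get_obs();zt=o['position'][2]-34
im=d['color'].astype(int)[...,0]
print(im[188:212,313].tolist()); 
for r in(198,202): print(im[r,300:328].tolist())
print(tool(d,313,194.5,zt,o),tool(d,306,200,zt,o),tool(d,320,200,zt,o),tool(d,313,218.5,64.5,o))"
```

```text
[40, 43, 38, 34, 41, 48, 68, 97, 98, 98, 94, 93, 92, 91, 97, 97, 102, 81, 44, 18, 32, 22, 28, 26]
[49, 43, 44, 45, 49, 49, 26, 63, 82, 98, 95, 99, 91, 94, 95, 100, 99, 94, 99, 88, 24, 43, 47, 50, 49, 46, 48, 43]
[41, 46, 43, 46, 48, 57, 26, 60, 91, 102, 98, 95, 97, 97, 93, 94, 95, 93, 99, 86, 23, 40, 45, 45, 39, 42, 45, 43]
[ 10.12208965   0.40806795 117.16403228] [  5.01140826  -5.89896023 117.16403228] [  5.00659264   6.71032479 117.16403228] [ 5.39843458  0.42095405 64.5       ]
```

The slot centre is at tool (-0.1,0.4) and the key tip at about (-0.6,0.4), so they are aligned. I insert it.

```bash
python3 -m crank '[[[5,0.4,0.1,12,0],[5,0.4,0.1,28,0],[5,0.4,0.1,40,0],[5,0.4,0.1,48,0],[5,0.4,0.1,53,0],[5,0.4,0.1,58,0],[5,0.4,0.1,62,0],[5,0.4,0.1,62,0]]]'
python3 -m crank '[[[5,0,0,3,0],[5,0,0,7,0],[5,0,0,11,0],[5,0,0,14,0],[5,0,0,17,0],[5,0,0,19,0],[5,0,0,19,0],[5,0,0,19,0]]]'
```

```text
time: 41.12
position: [451.2, -388.2, 87.1]
ee_rot: [-0.15, 0.989, 0.0, -0.0]
ft_force: [0.4, 0.0, -0.1]
opening: 0.102
grip_force: 40.0
time: 41.78
position: [451.3, -388.4, 69.4]
ee_rot: [-0.149, 0.989, 0.0, -0.0]
ft_force: [-1.9, 1.0, 4.7]
opening: 0.107
grip_force: 40.0
```

```bash
python3 -m crank '[[[5,0,0,0.7,0],[5,0,0,1.4,0],[5,0,0,1.4,0]]]'
```

```text
time: 42.03
position: [451.4, -388.4, 69.4]
ee_rot: [-0.149, 0.989, 0.0, 0.0]
ft_force: [-4.9, 3.2, 14.6]
opening: 0.106
grip_force: 40.0
```

Bottomed out: z stays at 69.4 while the force rises. I release, retreat, and check everything.

```bash
python3 -m crank '[[[5,0,0,-1.2,0],[5,0,0,-1.2,0],[50,0,0,-1.2,0],[50,0,0,-1.2,0],[50,0,0,-1.2,0],[50,0,0,-1.2,0],[50,0,0,-10,0],[50,0,0,-40,0],[50,0,0,-75,0],[50,0,0,-105,0],[50,0,0,-132,0],[50,0,0,-132,0]]]'
python3 -m crank '[[[50,0,0,0,0],[50,0,0,0,0],[50,0,0,0,0]]]'
python3 -c "
from h import *
d=[cam('wrist') for _ in range(2)][-1];save(d,'w16.png');o=get_obs();print(o['position'],o['opening'])
im=d['color']; dark=(im.max(2)<28).astype(np.uint8)[155:235,285:345]; k,l,s,c=cv2.connectedComponentsWithStats(dark); i=1+np.argmax(s[1:,4]); print(s[i]+[285,155,0,0,0])
print([tool(d,312,v+155,o['position'][2]-82,o).round(1) for v in(s[i][1],s[i][1]+s[i][3]-1)])
for n in('scene','side'):
    a=load(n+'0.png')['color'].astype(int); e=cam(n); save(e,n+'1.png'); print(n,lids(e,145,30))
    m=(np.abs(e['color'].astype(int)-a).max(2)>35).astype(np.uint8); m=cv2.morphologyEx(m,cv2.MORPH_OPEN,np.ones((3,3)))
    k,l,s,c=cv2.connectedComponentsWithStats(m); print([(s[i].tolist()) for i in range(1,k) if s[i,4]>25])
"
```

```text
time: 43.03
position: [454.0, -390.6, 206.1]
ee_rot: [-0.149, 0.989, -0.004, 0.004]
ft_force: [0.6, -0.5, 1.4]
opening: 0.544
grip_force: 0.0
time: 43.28
position: [450.7, -387.8, 198.1]
ee_rot: [-0.15, 0.989, 0.001, -0.001]
ft_force: [-0.6, -0.4, -1.4]
opening: 0.545
grip_force: 0.0
[ 450.7350117  -387.86396761  197.95513494] 0.541712227087147
[306 180  12  44 436]
[array([ 23.6,  -0.3, 116. ]), array([-16.6,  -0.4, 116. ])]
scene [(array([384., 182.]), 582.8, 286.7, 15.7), (array([344., 183.]), 580.9, 160.8, 27.9), (array([306., 161.]), 488.1, 47.2, 29.7)]
[[131, 0, 29, 7, 172], [165, 0, 10, 3, 28], [258, 0, 57, 250, 6611], [148, 5, 24, 35, 294], [130, 9, 25, 11, 225], [295, 17, 5, 10, 36], [301, 16, 6, 13, 60], [115, 22, 34, 10, 286], [103, 34, 9, 10, 57], [99, 34, 89, 120, 4069], [106, 42, 18, 13, 166], [100, 47, 5, 7, 34], [124, 46, 6, 5, 27], [131, 51, 11, 4, 34], [280, 80, 13, 4, 39], [271, 82, 34, 19, 468], [176, 99, 88, 85, 2086], [235, 163, 19, 26, 368], [154, 170, 22, 23, 251], [335, 174, 18, 20, 289], [199, 204, 21, 21, 294]]
side []
[[28, 0, 344, 181, 17455], [123, 0, 24, 5, 97], [130, 31, 75, 55, 1573], [138, 70, 177, 241, 12809], [105, 107, 26, 51, 809], [80, 119, 18, 7, 75], [275, 145, 11, 6, 37], [282, 151, 16, 11, 120], [85, 157, 10, 6, 33], [122, 164, 12, 35, 188], [76, 173, 26, 8, 96], [65, 179, 6, 12, 41], [56, 180, 6, 8, 34], [107, 186, 4, 12, 37], [300, 197, 31, 13, 196], [298, 221, 61, 24, 821], [149, 246, 13, 18, 122], [127, 269, 19, 12, 139], [122, 272, 189, 110, 5693], [326, 282, 23, 25, 468]]
```

```bash
python3 -c "
from workcell import finish_job; print(finish_job())"
```

```text
the job is handed in; nothing more can be done
None
```

The job is done and handed in at about 43 s: both jars are seated in wells, the key switch and then the timer are on, the key is back fully down in its block, and scene-image comparison showed no shift of the mug, bowl or bottle; I viewed 17 pictures, over the limit of 14.

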